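Lay out spindle parts in fitting order

ROBOT

A 6-joint arm with a two-finger parallel gripper is mounted at the origin on the work surface. World frame = base frame: x ahead of the robot, y to its left, z up, the work surface at z = 0. Lengths are in m, angles in rad, forces in N, time in s.
With the tool pointing down it reaches from about 0.35 to 0.8 m from the base axis. Payload 7.3 kg.
Tool frame: the origin (TCP) lies between the finger pads; the fingertips stand 25 mm ahead of it and the grasp point (between the pads) lies 6 mm ahead of it (r.tip_extent is the distance from the TCP to the fingertips, in m); z points along the fingers, y is the line along which they close (so a half turn about z gives the same grasp; the last joint's range is limited). The gripper opens to 85 mm and grips with 20 to 120 N. Pads are 22 mm wide; open, the fingers measure 114 mm over their backs; the gripper's body (76 mm by 85 mm) begins 54 mm behind the grasp point. The pads swing forward as they close: fully open they stand 13 mm farther back than shut.
Start: joints at [1.116, 0.342, 1.524, -0, 1.275, -0.146], TCP at [0.16, 0.5, 0.256] pointing down, gripper open.
Joint ranges: [-2.53, 2.53], [-0.77, 2.02], [0.04, 2.7], [-1, 4.14], [0.28, 2.66], [-3.11, 3.11]. Speed limits (rad/s): [2.57, 2.57, 3.14, 3.14, 3.14, 3.14].

INTERFACE

Orientations are given as a unit quaternion [x, y, z, w].
In Python, from workcell import r, command_gripper, optics gives the robot as it stands. The module is installed in compiled form; this text tells all that it offers. Calls block until the motion is done:
- r.reach(position, orientation): joint-space move of the TCP to a pose.
- r.move_straight(position, orientation=None, speed=0.15, max_force=None): straight line of the TCP; orientation=None keeps the orientation; speed is the mean speed in m/s. With max_force (N) it stops when the force on the tool has changed by that much, and returns True; else False.
- r.movej(angles): joint-space move.
- command_gripper(opening, force=None): finger opening in m; force is the grip in N (None keeps the last); returns when the fingers have stopped.
- r.hold(seconds).
- r.solve_ik(position, orientation): joint angles nearest the present ones, or None.
- r.read_state(): the state.
- optics.get_image(name): name is "scene" or "top" or "wrist"; returns (picture, depth): 420x560x3 uint8, red, green, blue; 420x560 float32, m along the optical axis (not along the pixel's ray), 0 where there is no reading.
- optics.camera_model(name): a dict with "K" (3x3 intrinsics, pixels), "R" (3x3) and "t" (3): a world point X has camera coordinates R X + t; the wrist camera has in their place "tool_from_camera" (4x4, takes a point from camera to tool coordinates, whose origin is the TCP and whose axes are the flange's). Camera axes: x right, y down, z forward; pixel columns grow to the right and rows downward; lengths in m; the calibration is good to about 2 mm. A picture is of the moment at which its call begins: read the wrist's pose just before it. camera_model takes no time and is no camera call.
A pose or a line that the arm cannot do raises r.PlanningError and nothing moves.
- r.finish_job(): hands the job in; it is judged then, once.
The state is a dict: "time_s": time; "joint_positions": joint angles; "dq": joint speeds; "tau": joint torques, N m; "eef_pos": TCP position; "eef_rot": TCP orientation; "contact_force": force on the tool from outside, world axes, zero at the start; "torque": the same for the moment, N m; "grip_width": finger opening in m; "grip_force": force on a finger pad.
Only numpy, scipy, OpenCV 4.12 (cv2) and the standard library are available. Lean on these libraries where they do the work, as an engineer would, in place of code of your own. Each camera call takes 0.05 s, during which the arm holds its last target. There are 200 camera calls.

TASK

The four parts of a stripped drill-press spindle stand in a row of black dishes in the order they came off. Move them to the four pockets of the white assembly tray in the reverse order, one part to a pocket, so that the part now at the left end of the dishes stands at the right end of the tray and so on. Set each part down upright as it stands now, flat on the floor of its pocket, without dropping it.

Things in the scene. Friction and masses are not known exactly. Their poses are not given: they have to be found in the camera images.
- pulley: Three-step V-belt pulley of cast aluminium, standing on its largest step, narrowest step up: diameters 58 mm (0 to 16 mm above its underside), 48 mm (16 to 31 mm) and 38 mm (31 to 48 mm, the top), with a 17 mm bore; about 0.22 kg. Easily gripped across the top step, fingertips no lower than 32 mm above its underside. Origin: centre of its underside, on its axis; z up along the axis.
- bearing: Steel ball bearing lying flat, the lowest part, with balls showing between its rings: outside diameter 52 mm, bore 25 mm, height 21 mm; about 0.19 kg. Origin: centre of its underside, on its axis; z up along the axis.
- sleeve: Plain steel spacer sleeve (a thick tube) standing on end, the tallest part: outside diameter 50 mm, bore 34 mm, height 50 mm; about 0.41 kg. Origin: centre of its underside, on its axis; z up along the axis.
- nut: Large steel hexagon nut lying flat: 50 mm across flats, 58 mm across corners, bore 32 mm, height 26 mm; about 0.27 kg. It lies at any yaw: its flats face its own x axis and every 60 degrees from it. Origin: centre of its underside, on its axis; z up along the axis.
- pulley_dish: The black plastic dish in which the pulley stands at the start (it marks that part's place in the row; all four dishes are alike): square, 80 x 80 mm outside, 10 mm high, floor 3 mm thick, walls 3 mm thick (rim 7 mm above the floor). Fixed. Origin: centre of its underside; axes parallel to the drip pan's.
- bearing_dish: The black plastic dish in which the bearing stands at the start (it marks that part's place in the row; all four dishes are alike): square, 80 x 80 mm outside, 10 mm high, floor 3 mm thick, walls 3 mm thick (rim 7 mm above the floor). Fixed. Origin: centre of its underside; axes parallel to the drip pan's.
- sleeve_dish: The black plastic dish in which the sleeve stands at the start (it marks that part's place in the row; all four dishes are alike): square, 80 x 80 mm outside, 10 mm high, floor 3 mm thick, walls 3 mm thick (rim 7 mm above the floor). Fixed. Origin: centre of its underside; axes parallel to the drip pan's.
- nut_dish: The black plastic dish in which the nut stands at the start (it marks that part's place in the row; all four dishes are alike): square, 80 x 80 mm outside, 10 mm high, floor 3 mm thick, walls 3 mm thick (rim 7 mm above the floor). Fixed. Origin: centre of its underside; axes parallel to the drip pan's.
- drip_pan: Shallow bright metal pan, 104 x 360 mm, floor 2 mm, lip 6 mm, on which the dishes stand in a row along its y axis at y = -129, -43, 43 and 129 mm (x = 0), in any order. It may be the nearer or the farther row. A part in a dish stands with its underside 5 mm above the bench. Fixed. Origin: centre of its underside; y along the row, about to the robot's left; yaw within 0.12 rad.
- assembly_tray: White plastic tray, 94 x 352 mm, 11 mm high, with four square pockets in a row along its y axis, centred at y = -129, -43, 43 and 129 mm (left one) and x = 0. Pockets 78 x 78 mm inside, floor 4 mm above the bench, walls 7 mm high above the floor and 8 mm thick. Empty at the start. Fixed. Origin: centre of its underside; y along the row, about to the robot's left; yaw within 0.12 rad.
Not all that is in view belongs to the job. Leave any brown or orange look-alike of the sleeve alone.

How it is judged:
By the outcome, as a careful person would: the job done as asked, in the order asked, and still so for the second after the job is handed in, with the robot touching nothing.
It also fails if it takes over 86 s, if anything falls off the work surface, if the arm or the gripper's body presses on something with over 40 N, if the wrist force passes 120 N, or if a joint passes its speed limit or range.

## Working session

There is one attempt and no reset: what is moved stays moved. The work goes in short steps, each a Python script; the robot and the scene stay as the last script left them, time stands still between calls to the robot, and variables do not carry over. Pictures are saved under pics/ and viewed, at most 14 in all, crops included, and the job is handed in when it is done.

```bash
mkdir -p pics; python3 - <<'E'
from workcell import r,optics
import cv2,numpy as np,pickle
s=r.read_state();d={'s':s}
for n in("top","scene"):
    im,de=optics.get_image(n);cv2.imwrite(f"pics/{n}0.png",im[...,::-1]);m=optics.camera_model(n);d[n]=(im,de,m)
    print(n,m)
print(optics.camera_model("wrist"));print(s['time_s'],s['eef_rot'],s['eef_pos'],r.tip_extent)
pickle.dump(d,open('d0.pkl','wb'))
E
```

```text
top {'K': array([[466.23538126,   0.        , 282.33251525],
       [  0.        , 466.23538126, 211.38876635],
       [  0.        ,   0.        ,   1.        ]]), 'R': array([[ 0.02087308, -0.99918875,  0.03444074],
       [-0.99571037, -0.02388156, -0.08938977],
       [ 0.09013976, -0.03242717, -0.99540108]]), 't': array([-0.0337215 ,  0.51393164,  0.75664769])}
scene {'K': array([[454.78295566,   0.        , 279.23059834],
       [  0.        , 454.78295566, 212.01170973],
       [  0.        ,   0.        ,   1.        ]]), 'R': array([[ 0.83296078,  0.55315472,  0.01400704],
       [ 0.47874173, -0.7077518 , -0.51951298],
       [-0.27745755,  0.43943969, -0.85434774]]), 't': array([-0.40394273, -0.22578061,  1.05828425])}
{'K': array([[295.03672996,   0.        , 279.59401165],
       [  0.        , 295.03672996, 214.58615993],
       [  0.        ,   0.        ,   1.        ]]), 'tool_from_camera': array([[ 7.30639116e-04, -9.52487563e-01, -3.04576604e-01,
         7.72942075e-02],
       [ 9.99999698e-01,  6.15808476e-04,  4.73079607e-04,
        -2.71580032e-04],
       [-2.63041587e-04, -3.04576858e-01,  9.52487726e-01,
        -1.17916365e-01],
       [ 0.00000000e+00,  0.00000000e+00,  0.00000000e+00,
         1.00000000e+00]])}
0.0 [ 1.53777125e-01  9.88105264e-01 -7.29489964e-04 -2.27642684e-04] [0.1593681  0.49985828 0.25562084] 0.025
```

View pics/top0.png

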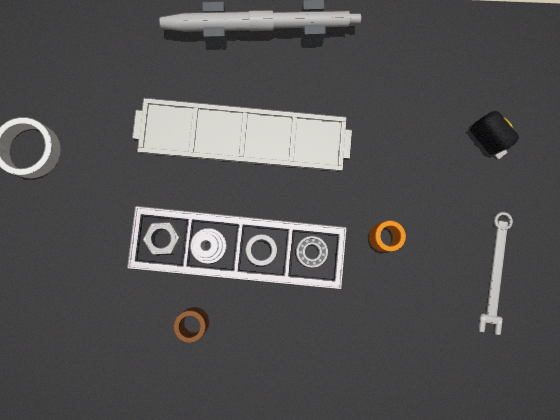

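View pics/scene0.png

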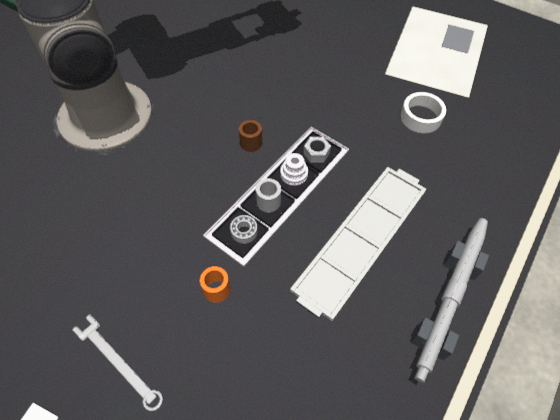

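```bash
python3 - <<'E'
import cv2,numpy as np
a=cv2.imread('pics/top0.png')[90:300,120:360];cv2.imwrite('pics/topc.png',cv2.resize(a,None,fx=3,fy=2.85,interpolation=2)) if 0 else cv2.imwrite('pics/topc.png',cv2.resize(a,(686,600),interpolation=2))
b=cv2.imread('pics/scene0.png')[110:330,195:440];cv2.imwrite('pics/scenec.png',cv2.resize(b,(668,600),interpolation=2))
for n,thr in(('top',90),('scene',90)):
    im=cv2.imread(f'pics/{n}0.png');g=cv2.cvtColor(im,6);m=(g>thr).astype(np.uint8)
    c,h=cv2.findContours(m,cv2.RETR_CCOMP,cv2.CHAIN_APPROX_NONE)
    for i,x in enumerate(c):
        A=cv2.contourArea(x)
        if A>60:(u,v),wh,an=cv2.minAreaRect(x);print(n,i,h[0][i][3],int(A),round(u,1),round(v,1),np.round(wh,1),round(an,1))
E
```

```text
top 0 -1 715 189.0 326.0 [30. 30.] 90.0
top 1 0 420 189.0 326.5 [23.3 23.3] 45.0
top 2 -1 775 311.5 251.0 [32. 31.] 90.0
top 3 2 171 311.7 251.1 [14.8 14.8] 26.6
top 5 -1 763 260.5 249.5 [31. 31.] 90.0
top 6 5 342 261.0 249.5 [20.5 20.5] 45.0
top 7 -1 989 208.0 245.5 [35. 36.] 90.0
top 10 -1 832 160.5 237.8 [31.6 35.2] 86.2
top 11 10 316 160.0 238.0 [20. 20.] 0.0
top 12 -1 709 390.0 235.5 [30.7 30. ] 71.6
top 13 12 341 390.3 235.8 [21.2 20.5] 45.0
top 14 -1 1348 496.8 272.5 [ 22.7 122.3] 7.1
top 15 14 70 504.1 218.7 [13.   8.7] 21.8
top 16 -1 13228 236.9 247.1 [215.3  63.2] 5.7
top 17 16 2245 313.2 254.8 [48.5 48.6] 5.4
top 18 16 2246 262.7 249.7 [48.6 48.9] 5.4
top 19 16 2274 212.3 244.6 [49.4 49. ] 6.0
top 20 16 2326 161.2 239.6 [50.2 49. ] 6.1
top 23 -1 2928 30.0 147.0 [60. 60.] 0.0
top 24 23 1119 26.5 147.5 [33.9 42.4] 45.0
top 25 -1 11388 241.7 134.2 [218.6  55.7] 5.4
top 33 -1 3189 260.0 22.0 [ 24.4 202.1] 88.8
top 34 -1 154 213.0 6.0 [ 8. 20.] 90.0
top 35 -1 103 515.5 1.5 [ 3. 87.] 90.0
top 36 -1 151 313.5 4.0 [ 8. 19.] 90.0
scene 0 -1 359 39.0 410.5 [17. 38.] 90.0
scene 1 -1 
[... 245 characters left out ...]
.1 174.7] 22.7
scene 21 -1 10053 552.1 323.1 [ 84.  240.9] 22.0
scene 28 -1 8106 360.2 242.0 [ 53.7 171.8] 38.7
scene 33 -1 3727 507.6 287.1 [ 16.1 294.3] 23.4
scene 35 -1 7475 275.8 192.2 [ 51.9 162.7] 42.1
scene 38 35 962 239.8 231.4 [40.3 43.4] 42.5
scene 43 35 134 317.0 145.5 [16. 11.] -0.0
scene 45 35 2010 290.6 177.2 [ 38.5 111.3] 42.4
scene 46 -1 261 250.0 128.3 [15.7 22.1] 83.7
scene 47 46 200 249.8 128.2 [15.6 16.3] 45.0
scene 48 -1 1459 423.3 112.3 [44.1 41.7] 12.5
scene 49 48 256 422.9 112.2 [29.1 12.6] 14.0
scene 50 -1 2304 103.4 120.3 [59.5 99.9] 72.1
scene 59 -1 6100 436.5 49.5 [87.7 75.7] 15.5
scene 60 -1 801 61.0 23.1 [47.9 70.9] 66.8
scene 84 -1 767 526.5 11.5 [23. 65.] 90.0
```

View pics/topc.png

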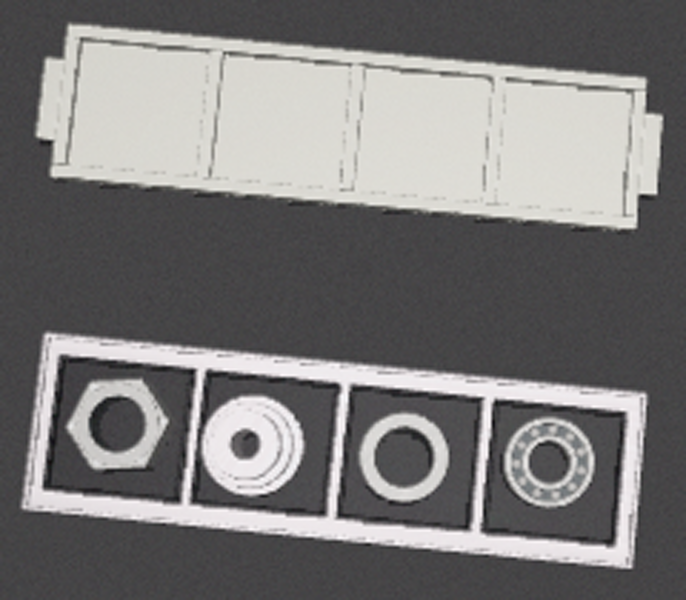

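View pics/scenec.png

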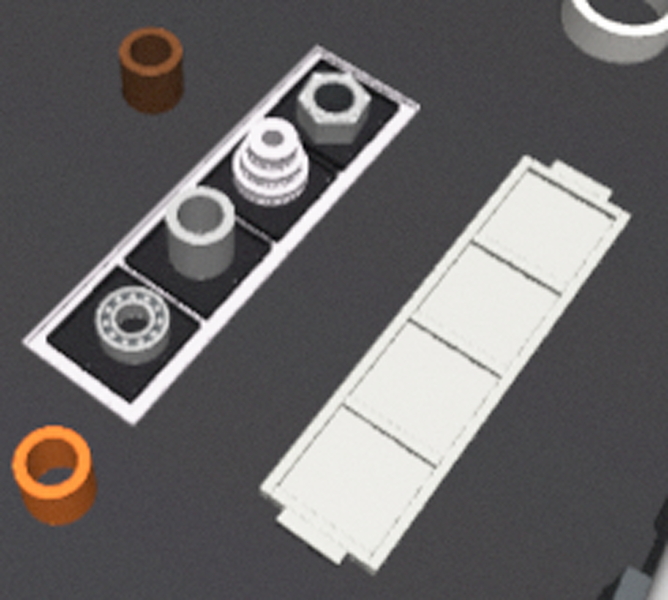

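Top view: grey nut (160,238), pulley (206,245), sleeve (261,250) and bearing (312,252), left to right, stand in the bright pan. The white tray with tabs, at (242,134), is the empty target. The sleeve could be the grey tube at (261,250), the brown one at (189,326) or the orange one at (390,236). It is the grey steel one standing in a dish, and the crop confirms that.

Target order in the tray, left to right: bearing, sleeve, pulley, nut.

```bash
cat >h.py <<'E'
import pickle,numpy as np,cv2
def P(m): return m['K']@np.c_[m['R'],m['t']]
def tri(m1,p1,m2,p2):
    X=cv2.triangulatePoints(P(m1),P(m2),np.array(p1,float).T,np.array(p2,float).T);return (X[:3]/X[3]).T
def plane(K,R,t,uv,z):
    "R,t world->cam; intersect pixel rays with plane z"
    uv=np.atleast_2d(uv).astype(float);d=np.c_[uv,np.ones(len(uv))]@np.linalg.inv(K).T@R;c=-R.T@t
    return c+d*((np.atleast_1d(z)-c[2])/d[:,2])[:,None]
E
python3 - <<'E'
from h import *
np.set_printoptions(precision=4,suppress=True)
d=pickle.load(open('d0.pkl','rb'));mt,ms=d['top'][2],d['scene'][2]
t=[(161.5,237.8),(205.4,245.4),(261.2,249.8),(312,251.5),(143.8,99.1),(345.7,118),(341.8,169.1),(138.2,151.6)]
s=[(317.5,146.7),(295.8,159.9),(268.7,188.8),(243.4,228.1),(426,188.8),(332.9,319.8),(291.4,290.4),(388.6,167.9)]
X=tri(mt,t,ms,s);print(X)
pt=plane(mt['K'],mt['R'],mt['t'],t,[.031,.053,.055,.026]+[.011]*4);print(pt)
c=pt[4:];print('tray',c.mean(0),np.linalg.norm(c[0]-c[1]),np.linalg.norm(c[0]-c[3]))
v=c[0]-c[1]+c[3]-c[2];print('yaw',np.arctan2(-v[0],v[1]))
q=plane(mt['K'],mt['R'],mt['t'],[(161.2,239.6),(212.3,244.6),(262.7,249.7),(313.2,254.8)],.012);v=q[0]-q[3];print(q,np.arctan2(-v[0],v[1]),v)
E
```

```text
[[ 0.4663  0.1759  0.0271]
 [ 0.4559  0.1009  0.0531]
 [ 0.4503  0.0118  0.0521]
 [ 0.4491 -0.0732  0.0187]
 [ 0.7059  0.2214  0.0075]
 [ 0.6843 -0.13    0.0045]
 [ 0.5932 -0.1242  0.0039]
 [ 0.615   0.2279  0.0046]]
[[ 0.4658  0.1747  0.031 ]
 [ 0.4547  0.1     0.053 ]
 [ 0.4495  0.0112  0.055 ]
 [ 0.4487 -0.0727  0.026 ]
 [ 0.7039  0.2198  0.011 ]
 [ 0.6815 -0.1295  0.011 ]
 [ 0.5913 -0.1235  0.011 ]
 [ 0.612   0.2249  0.011 ]]
tray [0.6471 0.0479 0.011 ] 0.3500415289156847 0.09205198832331779
yaw -0.06168649734903721
[[ 0.4633  0.1793  0.012 ]
 [ 0.4568  0.0939  0.012 ]
 [ 0.4501  0.0091  0.012 ]
 [ 0.4433 -0.0762  0.012 ]] -0.07824328837168687 [0.02   0.2556 0.    ]
```

```bash
cat >>h.py <<'E'
from scipy.spatial.transform import Rotation as Ro
def quat(yaw):
    "tool down, tool y along world direction yaw from +x"
    y=np.array([np.cos(yaw),np.sin(yaw),0]);z=np.array([0,0,-1.]);return Ro.from_matrix(np.c_[np.cross(y,z),y,z]).as_quat()
def wristcam(optics,s):
    m=optics.camera_model('wrist');T=np.eye(4);T[:3,:3]=Ro.from_quat(s['eef_rot']).as_matrix();T[:3,3]=s['eef_pos']
    W=np.linalg.inv(T@m['tool_from_camera']);return dict(K=m['K'],R=W[:3,:3],t=W[:3,3])
E
python3 - <<'E'
from h import *
from workcell import r,optics
np.set_printoptions(precision=3,suppress=True)
for p in[(.46,.17,.05),(.44,-.08,.05),(.64,.2,.05),(.64,-.09,.05)]:
    for y in(-.07,np.pi-.07): q=r.solve_ik(p,quat(y));print(p,y,None if q is None else np.array(q))
r.reach([.55,.0,.24],quat(-.07))
d=[]
for i,y in enumerate((.0,.1)):
    if i:r.move_straight([.55,y,.24],speed=.25)
    s=r.read_state();im,de=optics.get_image('wrist');d.append((im,de,wristcam(optics,s)));cv2.imwrite(f'pics/w{i}.png',im[...,::-1])
pickle.dump(d,open('w.pkl','wb'));print(s['time_s'],s['eef_pos'],s['joint_positions'])
E
```

```text
(0.46, 0.17, 0.05) -0.07 [ 0.198  0.555  1.859 -0.     0.727  0.268]
(0.46, 0.17, 0.05) 3.0715926535897933 [ 0.198  0.555  1.859 -0.     0.727 -2.874]
(0.44, -0.08, 0.05) -0.07 [-0.352  0.503  1.977 -0.     0.662 -0.282]
(0.44, -0.08, 0.05) 3.0715926535897933 [-0.352  0.503  1.977 -0.     0.662  2.86 ]
(0.64, 0.2, 0.05) -0.07 [ 0.189  0.805  1.307 -0.     1.03   0.259]
(0.64, 0.2, 0.05) 3.0715926535897933 [ 0.189  0.805  1.307 -0.     1.03  -2.883]
(0.64, -0.09, 0.05) -0.07 [-0.258  0.767  1.39  -0.     0.984 -0.188]
(0.64, -0.09, 0.05) 3.0715926535897933 [-0.258  0.767  1.39  -0.     0.984  2.953]
2.9667 [0.55  0.101 0.24 ] [ 0.045  0.417  1.455 -0.     1.269  0.112]
```

View pics/w0.png

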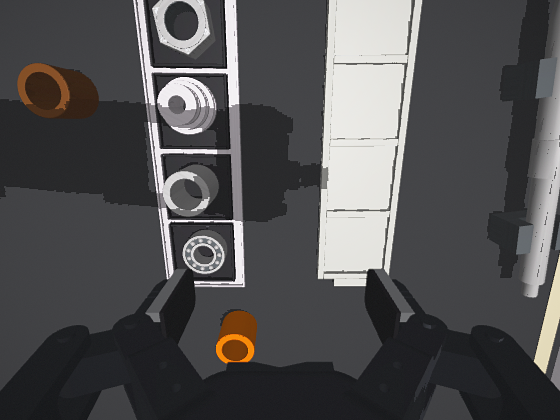

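View pics/w1.png

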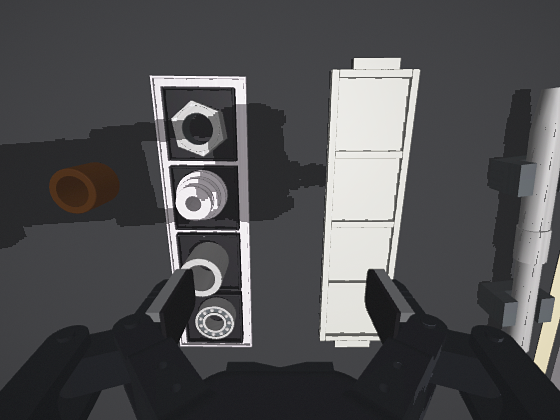

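```bash
python3 - <<'E'
from h import *
np.set_printoptions(precision=4,suppress=True)
d=pickle.load(open('w.pkl','rb'));a,b=d[0][2],d[1][2]
p0=[(181,25),(177,103),(183,193),(204,253.5),(318,279)];p1=[(197,126.5),(193,203.5),(201.5,278),(215,322.5),(320,341)]
print(tri(a,p0,b,p1))
H=[.031,.053,.055,.026,.011]
for m,p in((a,p0),(b,p1)):print(plane(m['K'],m['R'],m['t'],p,H))
c=plane(b['K'],b['R'],b['t'],[(333,70),(420,70),(320,341)],.011);e=plane(a['K'],a['R'],a['t'],[(388,279),(318,279)],.011);print(c,e,(c[1]+e[1])/2)
# nut outline top face: wrist view 1 and top view
T=pickle.load(open('d0.pkl','rb'))['top']
for im,m,(x,y,w,h),thr in((d[1][0],b,(167,90,68,70),75),(T[0],T[2],(138,214,46,50),90)):
    g=cv2.cvtColor(im,7)[y:y+h,x:x+w];M=(g>thr).astype(np.uint8)
    cs,_=cv2.findContours(M,0,1)
    for q in cs:
        if 400<cv2.contourArea(q)<4000:
            q=cv2.convexHull(q)[:,0]+[x,y]
            ap=cv2.approxPolyDP(q,3,True)[:,0];W=plane(m['K'],m['R'],m['t'],ap,.031);print(ap.tolist());e=np.roll(W,-1,0)-W
            for v in e:print(round(1e3*np.linalg.norm(v),1),'normal mod60',round((np.degrees(np.arctan2(v[1],v[0]))-90)%60,1))
E
```

```text
[[ 0.4622  0.1777  0.0119]
 [ 0.4589  0.1006  0.0568]
 [ 0.454   0.0142  0.0619]
 [ 0.4539 -0.0692  0.0311]
 [ 0.593  -0.1245  0.0125]]
[[ 0.4669  0.1722  0.031 ]
 [ 0.4579  0.1009  0.053 ]
 [ 0.4495  0.0124  0.055 ]
 [ 0.4523 -0.0715  0.026 ]
 [ 0.5932 -0.1253  0.011 ]]
[[ 0.4677  0.1778  0.031 ]
 [ 0.4573  0.0996  0.053 ]
 [ 0.4538  0.0108  0.055 ]
 [ 0.4522 -0.0731  0.026 ]
 [ 0.5932 -0.1257  0.011 ]]
[[ 0.6159  0.2253  0.011 ]
 [ 0.7086  0.2191  0.011 ]
 [ 0.5932 -0.1257  0.011 ]] [[ 0.6859 -0.1316  0.011 ]
 [ 0.5932 -0.1253  0.011 ]] [0.6509 0.0469 0.011 ]
[[190, 100], [222, 114], [226, 137], [203, 156], [177, 145], [171, 120]]
35.1 normal mod60 3.2
23.5 normal mod60 3.2
33.1 normal mod60 3.6
29.6 normal mod60 2.8
26.0 normal mod60 4.1
29.4 normal mod60 8.2
[[169, 222], [178, 236], [171, 252], [151, 253], [143, 240], [150, 224]]
27.5 normal mod60 4.6
28.3 normal mod60 8.7
32.3 normal mod60 4.1
25.1 normal mod60 3.7
28.3 normal mod60 9.0
31.0 normal mod60 7.4
```

```bash
python3 - <<'E'
from h import *
from workcell import r,command_gripper
Q=quat(-.07)
r.reach([.62,-.25,.08],Q)
for w in(.064,.052):
    command_gripper(w,40)
    hit=r.move_straight([.62,-.25,.005],speed=.06,max_force=4);s=r.read_state();print(w,hit,s['eef_pos'],s['contact_force'],s['grip_width'],s['time_s'])
    r.move_straight([.62,-.25,.05],speed=.2)
E
```

```text
0.064 True [ 0.61970442 -0.24981999  0.01900508] [-1.90158874  0.06683471  6.98021729] 0.06406712365291371 5.7583
0.052 True [ 0.62008381 -0.25003041  0.0216824 ] [-1.11765961  0.61166061  8.03293491] 0.052186822657931856 6.8667
```

```bash
cat >go.py <<'E'
from h import *
from workcell import r,command_gripper,optics
tc=np.array([.649,.0475]);ty=-.064;ya=np.array([-np.sin(ty),np.cos(ty)])
#      x     y     yaw  preopen grasp TCPz  pocket y
PT=dict(bearing=(.4515,-.0725,-.07,.066,.0367,.129),sleeve=(.4525,.0115,-.07,.066,.047,.043),
        pulley=(.457,.100,-.07,.054,.0640,-.043),nut=(.4672,.1765,.08,.066,.038,-.129))
def do(n):
    x,y,yaw,pre,z,py=PT[n];Q=quat(yaw)
    command_gripper(pre,60);r.reach([x,y,.14],Q)
    hit=r.move_straight([x,y,z],speed=.12,max_force=15)
    command_gripper(.03,60);s=r.read_state();print(n,'hit',hit,'w',s['grip_width'],s['grip_force'],s['eef_pos'],s['time_s'])
    r.move_straight([x,y,.13],speed=.15);w=r.read_state()['grip_width']
    if w<.034: print('LOST');return False
    p=tc+py*ya;Q=quat(ty);r.reach([*p,.13],Q)
    r.move_straight([*p,z+.004],speed=.15)
    hit=r.move_straight([*p,z-.005],speed=.02,max_force=4);s=r.read_state();print(' placed',hit,s['eef_pos'],s['contact_force'],s['grip_width'])
    command_gripper(pre,60);r.move_straight([*p,.13],speed=.2);print(' t',r.read_state()['time_s']);return True
E
python3 - <<'E'
from go import *
do('bearing')
s=r.read_state();im,_=optics.get_image('wrist');cv2.imwrite('pics/b1.png',im[...,::-1])
E
```

```text
bearing hit False w 0.048971437256596174 60.722114369273186 [ 0.45185065 -0.07265032  0.03797912] 9.7833
 placed True [0.65808835 0.17638852 0.03710676] [0.14265814 0.34547133 4.82321042] 0.04856211620528197
 t 13.8
```

View pics/b1.png

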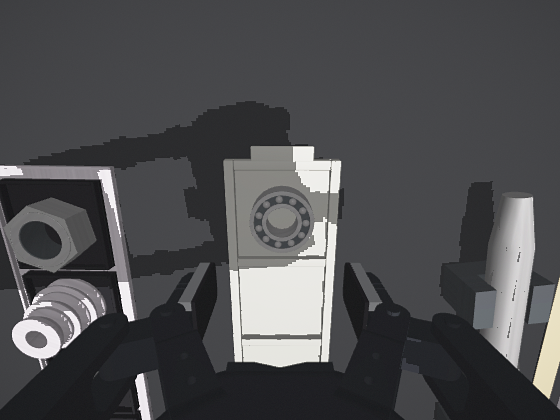

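The bearing lies flat and centred in the left pocket (281,222). The sleeve is next, then the pulley and the nut, stopping if a grasp fails.

```bash
python3 - <<'E'
from go import *
if do('sleeve') and do('pulley'):
    im,_=optics.get_image('wrist');cv2.imwrite('pics/b2.png',im[...,::-1])
E
```

```text
sleeve hit False w 0.04785668874572882 62.298892345279455 [0.45264024 0.01154462 0.04798987] 16.3083
 placed True [0.6525866  0.09043877 0.04704918] [ 0.20029351 -0.4245967   5.2244469 ] 0.04792797755445322
 t 19.7917
pulley hit False w 0.03553014070139141 59.524887800216675 [0.45750728 0.10003845 0.06512807] 21.9583
 placed True [0.64709171 0.0045596  0.06417419] [-0.34979049  0.45474131  4.08663101] 0.0355503965057156
 t 25.1333
```

View pics/b2.png

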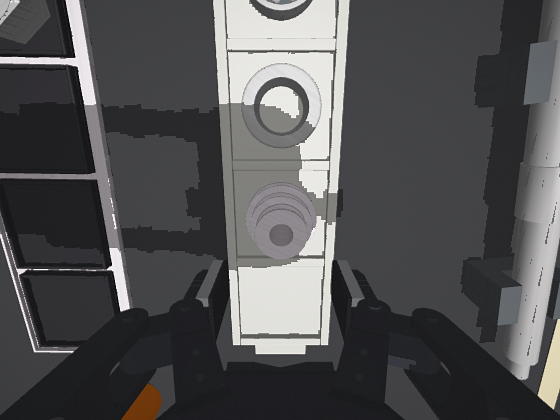

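The sleeve (282,105) and pulley (281,220) stand upright in their pockets. The nut is next.

```bash
python3 - <<'E'
from go import *
do('nut')
r.reach([.30,-.35,.3],quat(-.07))
for n in('top','scene'):
    im,de=optics.get_image(n);cv2.imwrite(f'pics/{n}_end.png',im[...,::-1])
    if n=='top':cv2.imwrite('pics/topend_c.png',cv2.resize(im[90:300,120:360,::-1],(686,600),interpolation=2))
    else: cv2.imwrite('pics/sceneend_c.png',cv2.resize(im[110:330,195:440,::-1],(668,600),interpolation=2))
print(r.read_state()['time_s'])
E
```

```text
nut hit False w 0.04836143562365654 62.85857319831848 [0.46778473 0.17661228 0.03911481] 27.725
 placed True [ 0.64155731 -0.08143445  0.03816909] [-1.02561467  0.32294641  5.26697517] 0.04829969332383157
 t 31.6917
33.4917
```

View pics/topend_c.png

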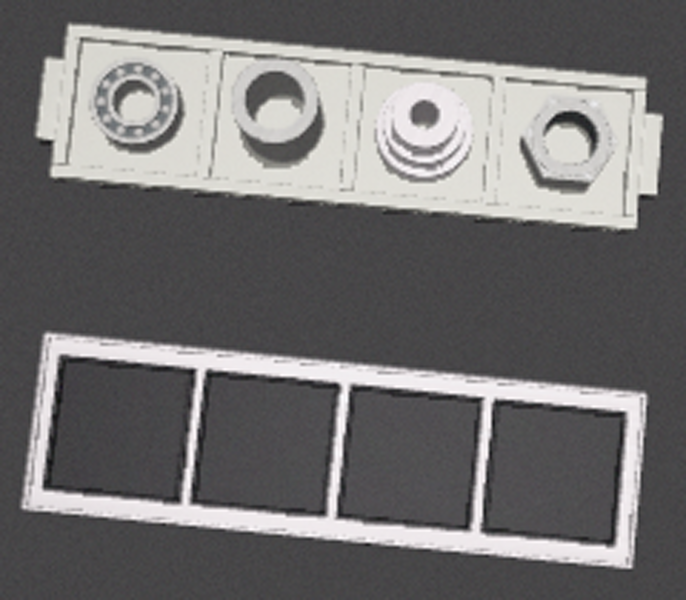

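View pics/sceneend_c.png

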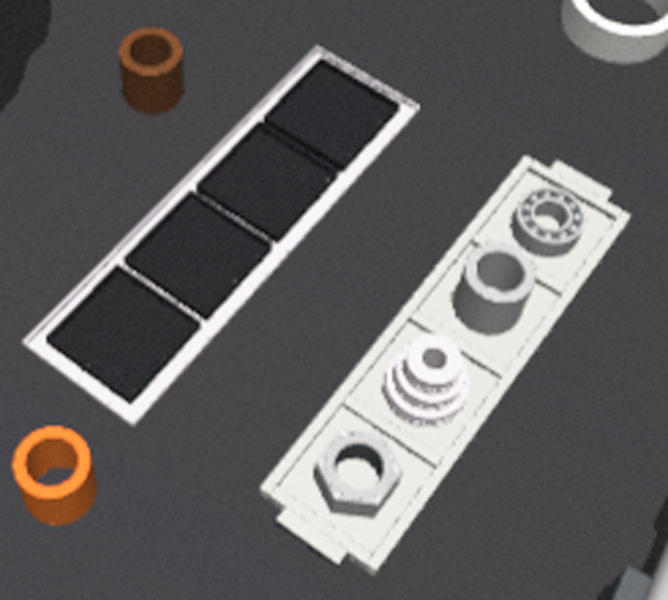

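All four parts stand flat in their pockets in the order bearing, sleeve, pulley, nut, left to right (top crop at (135,100), (275,100), (425,120) and (567,140)). The dishes are empty.

```bash
python3 -c "
from workcell import r
print(r.finish_job())"
```

```text
the job is handed in; nothing more can be done
None
```

The job is handed in at about 33 s: bearing, sleeve, pulley and nut stand upright in the tray from left to right, the reverse of the dish order, and the final pictures show all four seated flat.

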